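# Twist the lid free and close the other storage pot with it

## Robot

A 6-joint arm with a two-finger parallel gripper is mounted at the origin on a cart in front of the work surface, level with it; the furniture and walls round the work are solid. World frame = base frame: x ahead of the robot, y to its left, z up, the work surface at z = 0. Lengths are in m, angles in rad, forces in N, time in s.
With the tool pointing down it reaches from about 0.275 to 0.825 m from the base axis. Payload 4.9 kg.
Tool frame: the origin (TCP) lies midway between the tips of the shut fingers; the grasp point (between the pads) lies 19 mm behind it; z points along the fingers, y is the direction in which the jaws open and shut (so a half turn about z gives the same grasp; the last joint's range is limited). The gripper opens to 85 mm and grips with 20 to 120 N. Pads are 22 mm wide; open, the fingers measure 114 mm over their backs; the gripper's body (76 mm by 85 mm) begins 54 mm behind the grasp point. The pads swing forward as they close: fully open they stand 13 mm farther back than shut.
Start: joints at [-1.444, 0.326, -0.193, 1.052, 0, 1.437], TCP at [0.142, -0.531, 0.21] pointing down, gripper open.
Joint ranges: [-2.65, 2.65], [-0.97, 1.79], [-1.3, 1.35], [-1.93, 2.1], [-1.47, 1.37], [-3.14, 3.14]. Speed limits (rad/s): [2.57, 2.57, 3.14, 3.14, 3.14, 3.14].

## Interface

Orientations are given as a 3x3 rotation matrix whose columns are the frame's x, y, z axes.
In Python, from rig import r gives the robot as it stands. Calls block until the motion is done:
- r.goto(position, orientation): joint-space move of the TCP to a pose.
- r.movel(position, vel=0.15, rot=None, stop_force=None): straight line of the TCP; rot=None keeps the orientation; vel is the mean speed in m/s. With stop_force (N) it stops when the force on the tool has changed by that much, and returns True; else False.
- r.set_joints(angles): joint-space move.
- r.grip(opening): finger opening in m; the grip force is fixed at half the most; returns when the fingers have stopped.
- r.hold(seconds).
- r.solve_ik(position, orientation): joint angles nearest the present ones, or None.
- r.camera(name): name is "scene" or "top" or "wrist"; returns a dict with "color" (384x512x3 uint8, blue, green, red), "camera_matrix" (3x3 intrinsics, pixels), "k1" (the pictures are not rectified: a ray, as slopes to the right and down, at radius r is drawn at 1 + k1 r^2 times it, then the intrinsics apply), "eye" and "orientation" of the camera in the world. Camera axes: x right, y down, z forward; pixel columns grow to the right and rows downward; lengths in m; the calibration is good to about 2 mm. A picture is of the moment at which its call begins. There is no depth.
A pose or a line that the arm cannot do raises r.PlanningError and nothing moves.
- r.sign_off(): hands the job in, once; it reports no verdict.
Readings, each from a call of its own:
- r.read_time(): time.
- r.read_q(): joint angles.
- r.read_qd(): joint speeds.
- r.read_joint_efforts(): joint torques, N m.
- r.read_tool_pos(): TCP position.
- r.read_eef_rot(): TCP orientation.
- r.read_force(): force on the tool from outside, world axes, zero at the start.
- r.read_ft_torque(): the same for the moment, N m.
- r.read_opening(): finger opening in m.
Only numpy, scipy, OpenCV 4.12 (cv2) and the standard library are available. Lean on these libraries where they do the work, as an engineer would, in place of code of your own. Each camera call takes 0.05 s, during which the arm holds its last target.

## Task

The wooden lid is twist-locked on the blue storage pot, and no mark shows where it lets go: turn it anticlockwise (seen from above), feeling for the place where it comes free, and lift it off without lifting, tipping or dragging the pot. Then close the white pot with this lid: set it centred and level on the white pot's mouth and press it down until the dark seal has given all its travel and the lid is fully home. Let go, and leave both pots, the mug, the spice jar, the brown jar and the blue-lidded tub standing where they are.

Things in the scene. Friction and masses are not known exactly. Their poses are not given: they have to be found in the camera images.
- lid: round light-wood lid, 100 mm in diameter, plate 8 mm thick, about 0.18 kg, locked on the blue pot at the start; origin at the centre of the plate's underside (which rests on a rim), z up. Below it a plug: 79 mm in diameter to 6 mm down, then 56 mm in diameter to 24 mm down, with lugs at +x and -x (14 mm wide, out to 38 mm from the axis, 15.5 to 21.5 mm down)
- lid_grip (a point): middle of the dark wooden bar grip on the lid, on the lid's axis 31 mm above its origin; the bar is 56 mm long along the lid's x, 16 mm wide along its y, from 8 to 38 mm above the lid's origin; take it across its 16 mm
- blue_pot: blue ceramic pot, 104 mm in diameter, 72 mm high; origin at the centre of its underside. About 2.2 kg, not fixed: a pull of more than about 20 N lifts it
- blue_rim (a point): centre of the blue pot's mouth (84 mm wide). Under the lid, unseen, a ring holds the lid's lugs: locked, the lid rises 2.5 mm and then resists. It comes free at one angle 0.4 to 1.4 rad anticlockwise of its start, within about 0.12 rad either way; the angle differs each time and no pose shows it
- white_pot: white ceramic pot of the same size as the blue one, open; origin at the centre of its underside; about 2.2 kg, not fixed. It has no lock: the lid may sit at any yaw
- white_rim (a point): centre of the white pot's mouth (84 mm wide), 72 mm above its origin. A dark rubber seal ring, 97 mm outside, stands 7 mm above this rim; under a push of about 12 N it goes down 5 mm and stays down. The lid's origin lies 7 mm above this point when just laid on, 2 mm when fully home
- mug: mug, white below and blue-grey above, 78 x 112 x 92 mm, behind the pots; origin under its middle; bystander
- spice_jar: spice jar with yellow cap, 42 mm in diameter, 96 mm high, standing between the pots; origin at its underside; bystander
- brown_jar: small brown jar with black top, 72 mm in diameter, 87 mm high, to the left of the pots; origin at its underside; bystander
- blue_tub: small white tub with blue lid, 69 mm in diameter, 66 mm high, to the right of the pots; origin at its underside; bystander
There are look-alikes about, which are no part of the job. Leave any pink look-alike of the lid alone.

How it is judged:
By the outcome, as a careful person would: the job done as asked, in the order asked, and still so for the second after the job is handed in, with the robot touching nothing.
It also fails if it takes over 48 s, if anything falls off the work surface, if the arm or the gripper's body presses on something with over 40 N, if the wrist force passes 120 N, or if a joint passes its speed limit or range.

## Working session

There is one attempt and no reset: what is moved stays moved. The work goes in short steps, each a Python script; the robot and the scene stay as the last script left them, time stands still between calls to the robot, and variables do not carry over. Pictures are saved under pics/ and viewed, and the job is handed in when it is done.

```bash
mkdir -p pics; ls; python3 - <<'E'
from rig import r
import cv2,numpy as np,pickle
print(r.read_time())
for n in ("scene","top","wrist"):
    c=r.camera(n); cv2.imwrite(f"pics/{n}0.png",c["color"]); pickle.dump(c,open(f"pics/{n}0.pkl","wb"))
    print(n,c["camera_matrix"].tolist(),c["k1"],np.round(c["eye"],4),np.round(c["orientation"],4).tolist())
print(r.read_time(),r.read_force(),r.read_opening())
E
```

```text
pics
0.0
scene [[497.91659051628585, 0.0, 253.5132656667153], [0.0, 497.91659051628585, 191.31157506065486], [0.0, 0.0, 1.0]] -0.17114110360872384 [-0.5346 -0.8738  1.244 ] [[0.5901, -0.5273, 0.6113], [-0.8072, -0.396, 0.4377], [0.0113, -0.7517, -0.6594]]
top [[457.3977337405149, 0.0, 260.13631123472334], [0.0, 457.3977337405149, 189.60736230756805], [0.0, 0.0, 1.0]] 0.013199856633884262 [-0.3926 -0.3242  1.6386] [[0.2374, -0.8353, 0.4959], [-0.9713, -0.2105, 0.1105], [0.0121, -0.508, -0.8613]]
wrist [[328.80794169007925, 0.0, 253.9912560265349], [0.0, 328.80794169007925, 188.6318778811087], [0.0, 0.0, 1.0]] -0.02042528020265701 [ 0.2209 -0.5082  0.3727] [[0.2566, -0.9135, -0.3158], [-0.9665, -0.2428, -0.083], [-0.0009, 0.3265, -0.9452]]
0.15 [0.81148734 0.92528812 0.31463501] 0.08564955159956109
```

View pics/scene0.png

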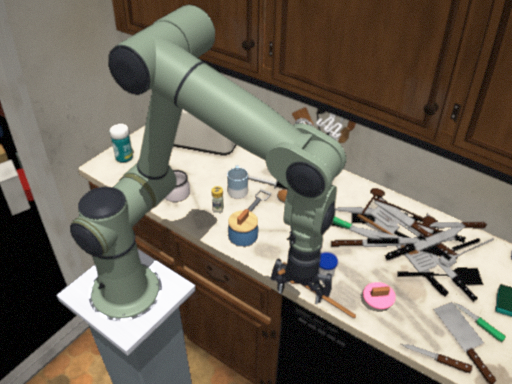

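View pics/top0.png

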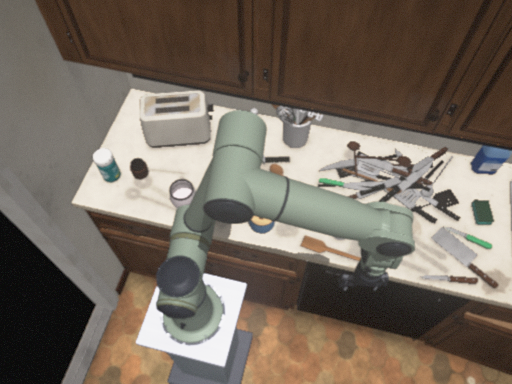

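View pics/wrist0.png

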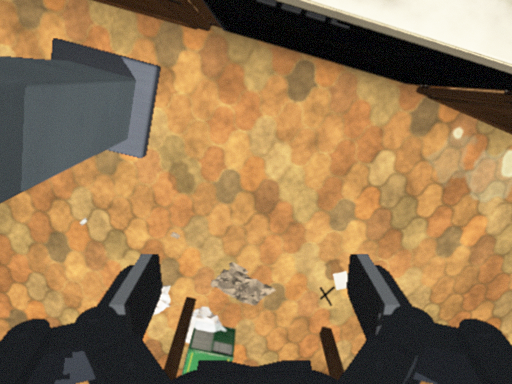

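The scene view shows the blue pot with the lid at about (243,225), its bar at (248,213), the spice jar at (217,200), the mug at (238,182), the white pot at (177,187) and the blue tub at (328,262). The pink decoy is at (378,296). Next I'll get rough positions from these, then look with the wrist camera.

```bash
cat > h.py <<'E'
import numpy as np,cv2,pickle
def ray(c,u,v):
    K=c["camera_matrix"]
    x=(u-K[0,2])/K[0,0]; y=(v-K[1,2])/K[1,1]
    a,b=x,y
    for _ in range(30):
        s=1+c["k1"]*(a*a+b*b); a,b=x/s,y/s
    return np.array(c["orientation"])@np.array([a,b,1.])
def onz(c,u,v,z):
    d=ray(c,u,v); e=np.array(c["eye"]); return e+d*(z-e[2])/d[2]
def proj(c,P):
    P=np.atleast_2d(P); q=(P-np.array(c["eye"]))@np.array(c["orientation"])
    a=q[:,:2]/q[:,2:]; a=a*(1+c["k1"]*(a**2).sum(1,keepdims=True))
    K=c["camera_matrix"]; return a*[K[0,0],K[1,1]]+[K[0,2],K[1,2]]
def R(yaw):
    # tool down; tool y (jaw dir) at angle yaw in world
    y=np.array([np.cos(yaw),np.sin(yaw),0]); z=np.array([0,0,-1.]); return np.column_stack([np.cross(y,z),y,z])
E
python3 - <<'E'
from rig import r
from h import *
c=pickle.load(open("pics/scene0.pkl","rb"))
for n,u,v,z in [("lid",243,219,.08),("bar",248,213,.11),("white",177,178,.079),("spice",217,189,.096),("mug",238,172,.09),("tub",328,258,.066)]:
    print(n,onz(c,u,v,z).round(3))
print(r.read_eef_rot().round(3).tolist())
w=pickle.load(open("pics/wrist0.pkl","rb"))
T=r.read_eef_rot(); print("cam in tool",T.T@(np.array(w["eye"])-r.read_tool_pos()),(T.T@np.array(w["orientation"])).round(3).tolist())
E
```

```text
lid [ 0.41  -0.156  0.08 ]
bar [ 0.418 -0.171  0.11 ]
white [0.437 0.167 0.079]
spice [ 0.463 -0.002  0.096]
mug [0.588 0.001 0.09 ]
tub [ 0.442 -0.466  0.066]
[[0.966, 0.258, -0.0], [0.258, -0.966, 0.001], [0.0, -0.001, -1.0]]
cam in tool [ 0.08238156 -0.00180736 -0.16290422] [[-0.001, -0.945, -0.327], [1.0, -0.001, -0.0], [-0.0, -0.327, 0.945]]
```

```bash
python3 - <<'E'
import cv2
a=cv2.imread("pics/scene0.png")[130:280,120:370]
cv2.imwrite("pics/s0z.png",cv2.resize(a,None,fx=3.2,fy=3.2,interpolation=cv2.INTER_CUBIC))
E
```

```text
(no output)
```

View pics/s0z.png

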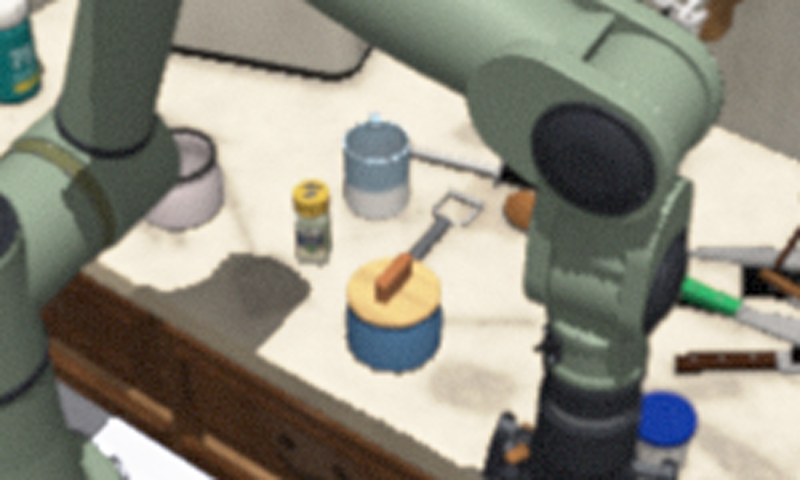

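```bash
python3 - <<'E'
from rig import r
from h import *
r.goto([0.46,-0.02,0.30],R(-np.pi/2))
for n in ("wrist","scene","top"):
    c=r.camera(n); cv2.imwrite(f"pics/{n}1.png",c["color"]); pickle.dump(c,open(f"pics/{n}1.pkl","wb"))
print(r.read_time(),r.read_q().round(3),r.read_tool_pos(),r.read_force())
E
```

```text
2.4833 [-0.205  0.111 -0.24   1.22  -0.     2.938] [ 0.459999   -0.02062961  0.2998304 ] [-0.47489095  0.13773998 -0.07049098]
```

View pics/wrist1.png

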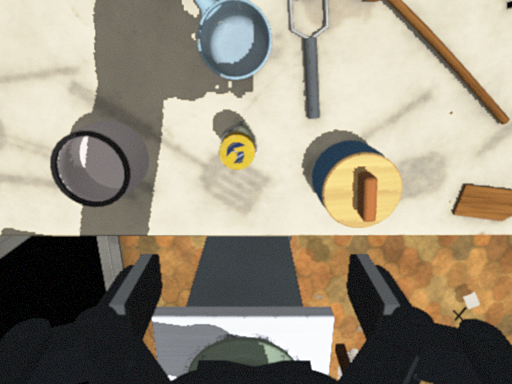

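View pics/scene1.png

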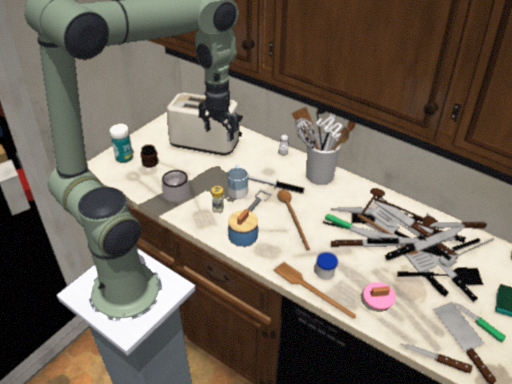

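View pics/top1.png

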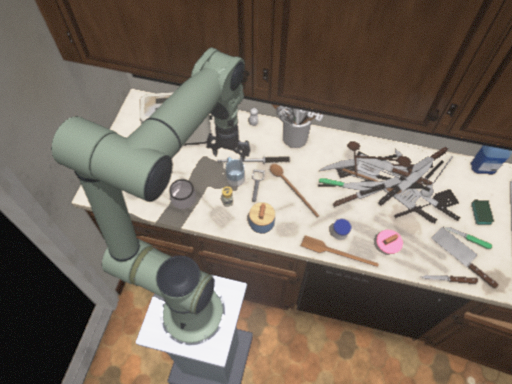

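```bash
cat > meas.py <<'E'
from h import *
import sys
from scipy.optimize import least_squares
def fitcirc(P,r=None):
    P=P[:,:2]
    f=lambda x: np.hypot(P[:,0]-x[0],P[:,1]-x[1])-(x[2] if r is None else r)
    s=least_squares(f,[P[:,0].mean(),P[:,1].mean(),.05],loss='soft_l1',f_scale=.001); return s.x,np.sqrt((s.fun**2).mean())
def big(m):
    n,l,st,ce=cv2.connectedComponentsWithStats(m.astype(np.uint8)); i=1+st[1:,4].argmax(); return (l==i).astype(np.uint8)
def hull(m):
    cs,_=cv2.findContours(m,cv2.RETR_EXTERNAL,cv2.CHAIN_APPROX_NONE); return cv2.convexHull(np.vstack(cs))[:,0,:]
def dense(m):
    cs,_=cv2.findContours(m,cv2.RETR_EXTERNAL,cv2.CHAIN_APPROX_NONE); return max(cs,key=len)[:,0,:]
E
python3 - <<'E'
from meas import *
w=pickle.load(open("pics/wrist1.pkl","rb")); im=w["color"]; hsv=cv2.cvtColor(im,cv2.COLOR_BGR2HSV)
print(im[190,345],hsv[190,345],hsv[195,369],hsv[175,368],hsv[165,88],hsv[140,68],hsv[135,122],hsv[160,58])
box=np.zeros(im.shape[:2],bool); box[130:233,300:420]=1
wood=box&(hsv[...,0]<35)&(hsv[...,1]>60)&(hsv[...,2]>80)
lid=big(wood); bar=big(box&(hsv[...,0]<14)&(hsv[...,1]>110)&(hsv[...,2]<215))
bx2=np.zeros_like(box); bx2[115:220,40:150]=1
seal=big(bx2&(hsv[...,2]<60))
v=im.copy(); v[lid>0]=(0,255,0); v[bar>0]=(0,0,255); v[seal>0]=(255,0,0)
cv2.imwrite("pics/seg1.png",cv2.resize(v[100:240,20:430],None,fx=1.9,fy=1.9))
for n,m,z in(("lid",lid,.08),("seal",seal,.079)):
    c=dense(m); P=np.array([onz(w,u,vv,z) for u,vv in c]); print(n,fitcirc(P),P.min(0),P.max(0))
ys,xs=np.nonzero(bar); P=np.array([onz(w,u,v_,.11) for u,v_ in zip(xs,ys)])[:,:2]; 
rect=cv2.minAreaRect((P*1000).astype(np.float32)); print("bar",rect)
E
```

```text
[136 209 239] [ 21 110 239] [ 13 158 202] [ 14 162  74] [  0  17 133] [ 6 14 89] [  6  11 111] [  8   9 112]
lid (array([ 0.40624465, -0.15308558,  0.04947423]), np.float64(0.00043324703790553775)) [ 0.35703923 -0.20332726  0.08      ] [ 0.45545688 -0.10323719  0.08      ]
seal (array([0.43413045, 0.17947588, 0.04709347]), np.float64(0.0005129832395071509)) [0.38664157 0.13178039 0.079     ] [0.48130655 0.22737086 0.079     ]
bar ((409.9820861816406, -149.10580444335938), (60.588783264160156, 20.3906192779541), 5.772716999053955)
```

View pics/seg1.png

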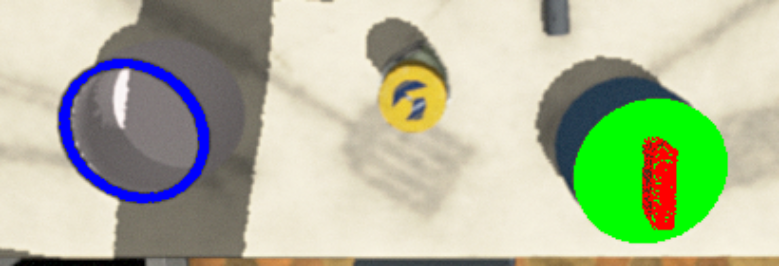

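```bash
python3 - <<'E'
from rig import r
from h import *
r.goto([0.406,-0.153,0.215],R(-np.pi/2+0.1))
c=r.camera("wrist"); cv2.imwrite(f"pics/wrist2.png",c["color"]); pickle.dump(c,open(f"pics/wrist2.pkl","wb"))
print(r.read_time(),r.read_q().round(3),r.read_tool_pos())
E
```

```text
3.2417 [-5.300e-01  1.070e-01 -4.620e-01  1.001e+00  1.000e-03  2.512e+00] [ 0.40698802 -0.15280305  0.21586731]
```

View pics/wrist2.png

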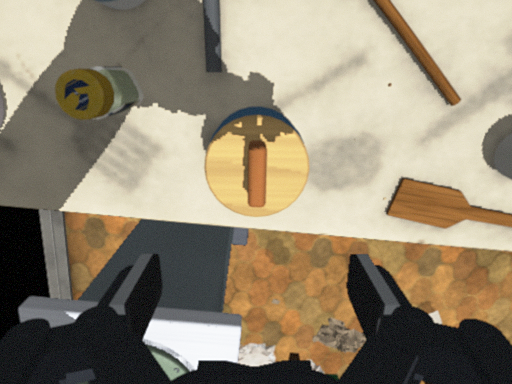

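```bash
python3 - <<'E'
from meas import *
w=pickle.load(open("pics/wrist2.pkl","rb")); im=w["color"]; 
cv2.imwrite("pics/z2.png",cv2.resize(im[100:225,195:320],None,fx=4.5,fy=4.5,interpolation=cv2.INTER_CUBIC))
hsv=cv2.cvtColor(im,cv2.COLOR_BGR2HSV)
for row in (155,170,185,200): print([int(x) for x in im[row,240:278,0]])
L=[];Rr=[]
for row in range(154,204):
    b=im[row,235:280].astype(float)[:,1]; b=cv2.GaussianBlur(b[None],(5,1),1)[0]; g=np.diff(b)
    i=g.argmin(); j=g.argmax(); L.append((235+i+.5,row)); Rr.append((235+j+.5,row))
for S in (L,Rr):
    P=np.array([onz(w,u,v,.11) for u,v in S]); p=cv2.fitLine(P[:,:2].astype(np.float32),cv2.DIST_HUBER,0,.01,.01).ravel(); print(p,np.arctan(p[1]/p[0]))
    print(P[0],P[-1])
m=np.zeros(im.shape[:2],bool); m[130:220,200:315]=1
lid=big(m&(hsv[...,0]<35)&(hsv[...,1]>75)&(hsv[...,2]>120)); c=dense(lid); c=c[c[:,1]>150]
P=np.array([onz(w,u,v,.08) for u,v in c]); q,e=fitcirc(P,.05);print(q,e,fitcirc(P))
E
```

```text
[142, 137, 134, 108, 75, 59, 61, 54, 49, 49, 53, 56, 59, 62, 69, 69, 72, 69, 73, 75, 71, 74, 72, 62, 68, 61, 80, 118, 141, 142, 139, 137, 139, 138, 134, 143, 137, 135]
[116, 121, 118, 100, 66, 51, 53, 47, 43, 47, 61, 60, 61, 71, 68, 67, 69, 73, 76, 71, 73, 73, 73, 67, 64, 61, 90, 116, 118, 118, 122, 123, 120, 113, 120, 118, 117, 116]
[134, 131, 112, 76, 56, 59, 58, 50, 49, 48, 57, 67, 65, 68, 75, 73, 73, 69, 71, 71, 69, 68, 69, 67, 55, 77, 110, 136, 133, 135, 132, 134, 131, 135, 138, 139, 129, 131]
[128, 137, 138, 131, 136, 136, 132, 103, 72, 56, 61, 64, 71, 65, 70, 76, 73, 73, 66, 73, 73, 69, 68, 61, 65, 90, 122, 140, 136, 137, 140, 138, 137, 135, 134, 141, 135, 137]
[ 0.97930497  0.20239025  0.4002127  -0.14457983] 0.20379809
[ 0.42537046 -0.14105985  0.11      ] [ 0.38199409 -0.14837691  0.11      ]
[ 0.9965667   0.08279376  0.40783685 -0.1618573 ] 0.08288864
[ 0.42723792 -0.16015134  0.11      ] [ 0.38344443 -0.16322109  0.11      ]
[ 0.40776971 -0.15517841  0.05      ] 0.019447978961279956 (array([ 0.39239652, -0.16522655,  0.03553839]), np.float64(0.012838774832111455))
```

View pics/z2.png

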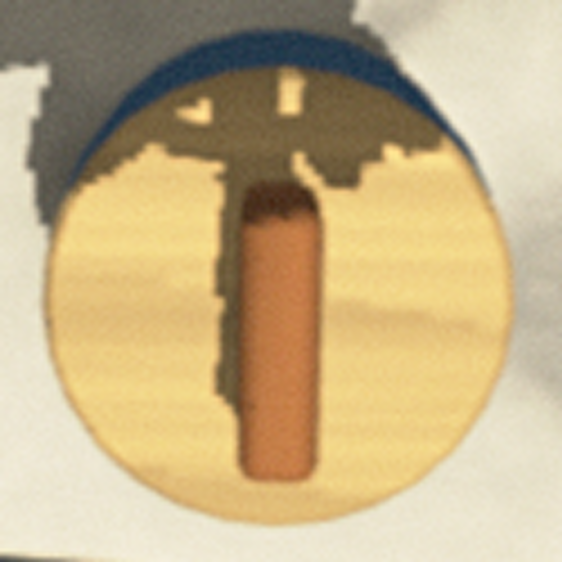

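```bash
python3 - <<'E'
from meas import *
w=pickle.load(open("pics/wrist2.pkl","rb"))
for u,v,z in [(248.6,153,.11),(248.3,198,.11),(257,177,.11),(205.4,165,.08),(308.8,165,.08),(256,216.2,.08)]: print(u,v,onz(w,u,v,z).round(4))
from rig import r
for y in (-np.pi/2+.085,-np.pi/2+1.5): print(r.solve_ik([.407,-.1535,.1],R(y)))
E
```

```text
248.6 153 [ 0.4266 -0.1452  0.11  ]
248.3 198 [ 0.3867 -0.1486  0.11  ]
257 177 [ 0.4065 -0.1543  0.11  ]
205.4 165 [ 0.4044 -0.1061  0.08  ]
308.8 165 [ 0.4139 -0.2027  0.08  ]
256 216.2 [ 0.357  -0.1586  0.08  ]
[-0.53067364  0.23451682 -0.63845022  0.69782929  0.          2.52591901]
[-0.53067364  0.23451682 -0.63845022  0.69782929  0.          1.11091901]
```

```bash
python3 - <<'E'
from rig import r
from h import *
Y0=-np.pi/2+.085
r.goto([.4066,-.154,.15],R(Y0))
hit=r.movel([.4066,-.154,.086],vel=.08,stop_force=8)
print("hit",hit,r.read_tool_pos().round(4),r.read_force().round(2),r.read_time())
f0=r.read_force()
for o in (.03,.022,.019,.017,.016):
    r.grip(o); print(o,r.read_opening(),(r.read_force()-f0).round(2),r.read_ft_torque().round(2),r.read_time())
c=r.camera("wrist"); cv2.imwrite("pics/wrist3.png",c["color"])
E
```

```text
hit False [ 0.407  -0.1542  0.0865] [-0.61  0.22  0.1 ] 4.5583
0.03 0.030063090194827183 [ 0.78 -0.53 -0.57] [0.01 0.   0.04] 5.1333
0.022 0.02183251454138951 [ 0.46 -0.38  0.15] [-0.02 -0.01 -0.02] 5.3833
0.019 0.019445954931685897 [ 0.89  0.04 -0.2 ] [0.02 0.04 0.02] 5.6
0.017 0.016863841274083836 [ 0.14 -2.08 -0.99] [-0.15  0.06 -0.01] 5.8167
0.016 0.015859108262000068 [-0.01 -0.87  0.86] [-0.19 -0.03 -0.04] 6.0333
```

View pics/wrist3.png

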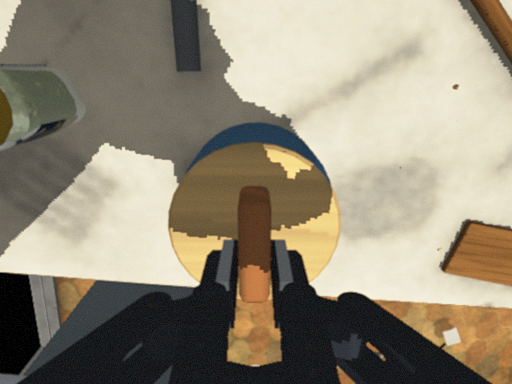

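The fingers straddle the bar evenly at about (255,260), and the side force is small. Now I'll grip firmly, unload the lid, and turn in steps with gentle test lifts.

```bash
python3 - <<'E'
from rig import r
from h import *
Y0=-np.pi/2+.085
f0=r.read_force(); r.grip(0.008)
print(r.read_opening(),(r.read_force()-f0).round(2),r.read_ft_torque().round(2),r.read_time())
p=r.read_tool_pos(); print(p.round(4))
B=np.array([.4066,-.154,.0872])
r.movel(B,vel=.02,stop_force=8); print("up1",r.read_tool_pos().round(4),(r.read_force()-f0).round(2))
r.movel(B,vel=.02,rot=R(Y0+.1)); print("rot.1",r.read_tool_pos().round(4),(r.read_force()-f0).round(2),r.read_ft_torque().round(2),r.read_time())
r.movel(B,vel=.02,rot=R(Y0+.3)); print("rot.3",r.read_tool_pos().round(4),(r.read_force()-f0).round(2),r.read_ft_torque().round(2),r.read_time())
Rm=r.read_eef_rot(); print(np.arctan2(Rm[1,1],Rm[0,1])-Y0)
E
```

```text
0.012861233137842928 [ 0.09 -0.62  4.42] [-0.12  0.23  0.02] 6.3
[ 0.4067 -0.1541  0.0863]
up1 [ 0.4064 -0.1537  0.0869] [ 0.52  1.07 -0.73]
rot.1 [ 0.4064 -0.1538  0.087 ] [ 1.45  0.13 -1.42] [-0.04 -0.07 -0.01] 6.8
rot.3 [ 0.4065 -0.1539  0.0871] [ 0.76  0.27 -2.28] [-0.1   0.03  0.02] 7.15
0.29615248566030283
```

```bash
python3 - <<'E'
from rig import r
from h import *
Y0=-np.pi/2+.085
B=np.array([.4066,-.154,.0872]); U=B+[0,0,.0065]
for a in np.arange(.38,1.5,.13):
    r.movel(B,vel=.02,rot=R(Y0+a)); t=r.read_ft_torque()[2]
    f0=np.mean([r.read_force() for _ in range(3)],0)
    h=r.movel(U,vel=.02,stop_force=6)
    f=r.read_force()-f0; p=r.read_tool_pos()
    print(round(a,2),h,p.round(4),f.round(2),round(t,2),r.read_time())
    if not h and p[2]>.0925: print("FREE"); break
    r.movel(B,vel=.04)
E
```

```text
0.38 True [ 0.4058 -0.1536  0.0887] [ 1.75 -0.51  1.32] -0.01 7.6417
0.51 True [ 0.4058 -0.1536  0.0887] [ 1.92 -1.55 -0.06] -0.05 8.4167
0.64 True [ 0.4056 -0.1535  0.0887] [ 0.95 -0.39  0.41] 0.01 9.1917
0.77 True [ 0.4051 -0.1539  0.0896] [ 0.93 -1.16 -2.8 ] 0.03 9.9917
0.9 False [ 0.4067 -0.1541  0.0939] [0.71 1.41 0.06] 0.01 11.0
FREE
```

```bash
python3 - <<'E'
from rig import r
from h import *
h=r.movel([.4066,-.154,.125],vel=.04,stop_force=7); print(h,r.read_tool_pos().round(4),r.read_force().round(2),r.read_time())
if not h:
    r.movel([.4066,-.154,.19],vel=.12)
    c=r.camera("scene"); cv2.imwrite("pics/scene4.png",cv2.resize(c["color"][130:280,120:370],None,fx=3,fy=3))
    c=r.camera("wrist"); cv2.imwrite("pics/wrist4.png",c["color"])
    print(r.read_force().round(2),r.read_time(),r.read_q().round(3))
E
```

```text
False [ 0.4064 -0.1539  0.1248] [-0.08  0.18 -1.51] 11.9333
[-0.41 -0.01 -1.38] 12.725 [-0.532  0.131 -0.507  0.935 -0.     1.624]
```

View pics/scene4.png

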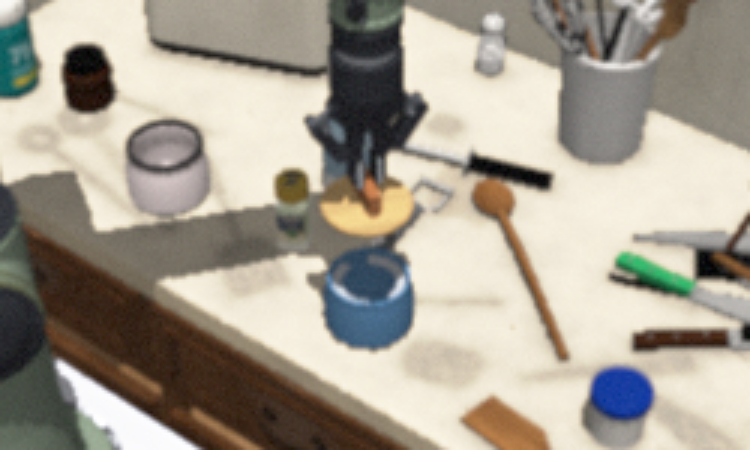

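View pics/wrist4.png

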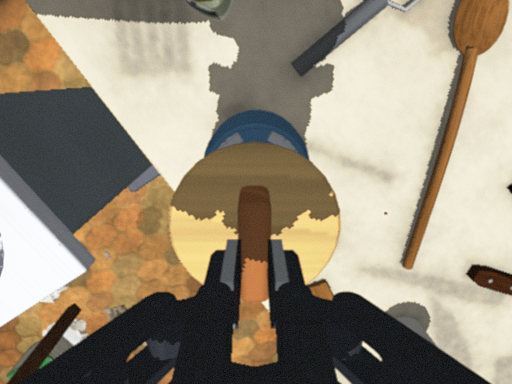

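The lid is off at 0.90 rad and the blue pot is still standing. In the scene picture the pot is at (370,300) and the white pot, with its dark seal ring, is at (168,150). I'll look at the white pot from close by on the way over.

```bash
python3 - <<'E'
from rig import r
from h import *
Y=-np.pi/2+.985
r.movel([.379,.096,.20],vel=.25,rot=R(Y)); r.hold(.15)
c=r.camera("wrist"); cv2.imwrite("pics/wrist5.png",c["color"]); pickle.dump(c,open("pics/wrist5.pkl","wb"))
print(r.read_tool_pos(),r.read_force().round(2),r.read_time())
E
```

```text
[0.37914408 0.09521415 0.19992579] [-0.71 -0.09 -2.03] 14.0833
```

View pics/wrist5.png

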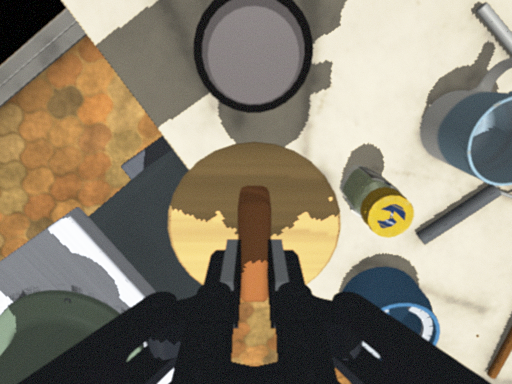

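```bash
python3 - <<'E'
from meas import *
w=pickle.load(open("pics/wrist5.pkl","rb")); im=w["color"]; hsv=cv2.cvtColor(im,cv2.COLOR_BGR2HSV)
m=np.zeros(im.shape[:2],bool); m[0:116,185:322]=1
s=big(m&(hsv[...,2]<55)); c=dense(s)
cen=np.array([253,50]); d=np.hypot(*(c-cen).T); o=c[(d>54)&(c[:,1]>1)]; i=c[(d<=54)&(c[:,1]>1)]
P=np.array([onz(w,u,v,.079) for u,v in o]); print("out",len(o),fitcirc(P),fitcirc(P,.0485)[0])
# lid
m[:]=0; m[138:232,160:350]=1
l=big(m&(hsv[...,1]>75)&(hsv[...,0]<35)); c=dense(l); c=c[(c[:,1]<228)&((c[:,0]<225)|(c[:,0]>290)|(c[:,1]<165))&(c[:,1]>139)]
z=.20-.0143+.008
P=np.array([onz(w,u,v,z) for u,v in c]); print("lid",fitcirc(P),fitcirc(P,.05)[0])
v=im.copy(); v[s>0]=(255,0,0); 
for q in c: v[q[1],q[0]]=(0,255,0)
cv2.imwrite("pics/seg5.png",v)
# scene/top cameras
for n,(u0,v0,u1,v1) in (("scene1",(155,160,195,205)),("top1",(160,172,200,212))):
    k=pickle.load(open(f"pics/{n}.pkl","rb"));h=k["color"];g=h.max(2)
    m=np.zeros(g.shape,bool);m[v0:v1,u0:u1]=1
    s=big(m&(g<85)); c=cv2.convexHull(dense(s))[:,0,:]; P=np.array([onz(k,a,b,.079) for a,b in c]); print(n,len(c),c.min(0),c.max(0),fitcirc(P),fitcirc(P,.0485)[0])
E
```

```text
out 357 (array([0.43297424, 0.18216196, 0.04673722]), np.float64(0.0024382163615739123)) [0.43393551 0.18349908 0.05      ]
lid (array([0.37799998, 0.09847396, 0.04844035]), np.float64(0.0002658272530836951)) [0.37696203 0.09684483 0.05      ]
scene1 13 [163 171] [186 186] (array([0.42907481, 0.17286937, 0.04587626]), np.float64(0.001041957917758668)) [0.42952316 0.17548137 0.05      ]
top1 8 [160 172] [170 193] (array([0.45130518, 0.40164906, 0.15914971]), np.float64(0.013925482434560595)) [0.44100959 0.28104845 0.05      ]
```

View pics/seg5.png

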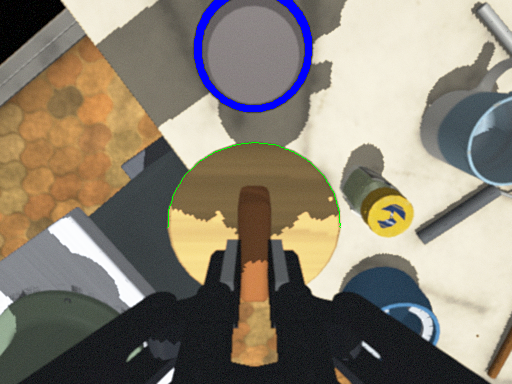

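```bash
python3 - <<'E'
from meas import *
w=pickle.load(open("pics/wrist5.pkl","rb")); im=w["color"]; hsv=cv2.cvtColor(im,cv2.COLOR_BGR2HSV)
def fr(P,r):
    s=least_squares(lambda x:np.hypot(P[:,0]-x[0],P[:,1]-x[1])-r,P[:,:2].mean(0),loss='soft_l1',f_scale=.001); return s.x.round(4),np.sqrt((s.fun**2).mean()).round(5)
def outer(im,c0,rr,box):
    m=np.zeros(im.shape[:2],bool); m[box[1]:box[3],box[0]:box[2]]=1
    s=big(m&(im.max(2)<60)); cs,_=cv2.findContours(s,cv2.RETR_CCOMP,cv2.CHAIN_APPROX_NONE)
    return cs
m=np.zeros(im.shape[:2],bool); m[0:116,185:322]=1
s=big(m&(hsv[...,2]<55)); ring=dense(s)
hl=cv2.convexHull(dense(s))[:,0,:]; hl=hl[hl[:,1]>2]
P=np.array([onz(w,u,v,.079) for u,v in hl]); print("w5 outer",len(hl),fitcirc(P),fr(P,.0485),fr(P,.0478))
# wrist1
w=pickle.load(open("pics/wrist1.pkl","rb")); im=w["color"]; hsv=cv2.cvtColor(im,cv2.COLOR_BGR2HSV)
m=np.zeros(im.shape[:2],bool); m[115:220,40:150]=1
s=big(m&(hsv[...,2]<60)); hl=cv2.convexHull(dense(s))[:,0,:]
P=np.array([onz(w,u,v,.079) for u,v in hl]); print("w1",fitcirc(P))
# lid+pot in wrist2: use saturation vs background lower half + shaded
w=pickle.load(open("pics/wrist2.pkl","rb")); im=w["color"]; hsv=cv2.cvtColor(im,cv2.COLOR_BGR2HSV)
m=np.zeros(im.shape[:2],bool); m[100:219,195:320]=1
s=big(m&(hsv[...,1]>85)&(hsv[...,0]<40)); hl=cv2.convexHull(dense(s))[:,0,:]
P=np.array([onz(w,u,v,.08) for u,v in hl]); print("w2 lid",fitcirc(P),hl.min(0),hl.max(0))
s=big(m&(hsv[...,0]>95)&(hsv[...,0]<125)&(hsv[...,1]>110));print(s.sum())
E
```

```text
w5 outer 34 (array([0.43275735, 0.18193861, 0.04743581]), np.float64(0.000144524879727232)) (array([0.4332, 0.1827]), np.float64(0.00102)) (array([0.4329, 0.1821]), np.float64(0.00037))
w1 (array([0.43404793, 0.17950133, 0.0476131 ]), np.float64(0.0003427902150840165))
w2 lid (array([ 0.40607628, -0.154029  ,  0.04909562]), np.float64(0.0001696610186262563)) [205 115] [308 216]
358
```

```bash
python3 - <<'E'
from rig import r
from h import *
Y=-np.pi/2+.985
r.movel([.3525,-.241,.193],vel=.25,rot=R(Y)); r.hold(.15)
c=r.camera("wrist"); cv2.imwrite("pics/wrist6.png",c["color"]); pickle.dump(c,open("pics/wrist6.pkl","wb"))
print(r.read_tool_pos(),r.read_force().round(2),r.read_time())
E
```

```text
[ 0.35264714 -0.2402288   0.19308006] [ 0.22  0.02 -1.48] 15.7833
```

View pics/wrist6.png

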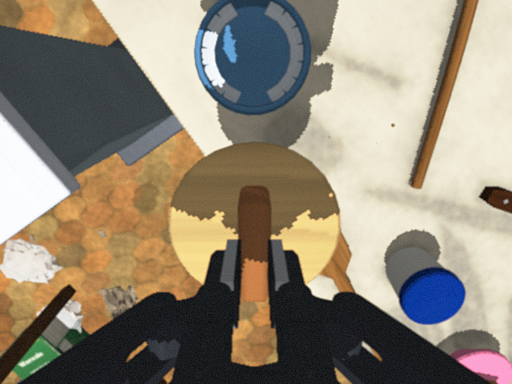

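```bash
python3 - <<'E'
from meas import *
w=pickle.load(open("pics/wrist6.pkl","rb")); im=w["color"]; hsv=cv2.cvtColor(im,cv2.COLOR_BGR2HSV)
m=np.zeros(im.shape[:2],bool); m[0:122,185:325]=1
s=big(m&(hsv[...,0]>95)&(hsv[...,0]<120)&(hsv[...,1]>90)); hl=cv2.convexHull(dense(s))[:,0,:]; hl=hl[hl[:,1]>2]
P=np.array([onz(w,u,v,.072) for u,v in hl]); print("blue",fitcirc(P),hl.min(0),hl.max(0))
v=im.copy()
cv2.polylines(v,[hl.reshape(-1,1,2)],True,(0,255,255)); cv2.imwrite("pics/seg6.png",cv2.resize(v[0:130,180:330],None,fx=4.5,fy=4.5,interpolation=cv2.INTER_CUBIC))
E
```

```text
blue (array([ 0.40424339, -0.1552029 ,  0.0463328 ]), np.float64(0.00019226428191213466)) [195   9] [310 114]
```

View pics/seg6.png

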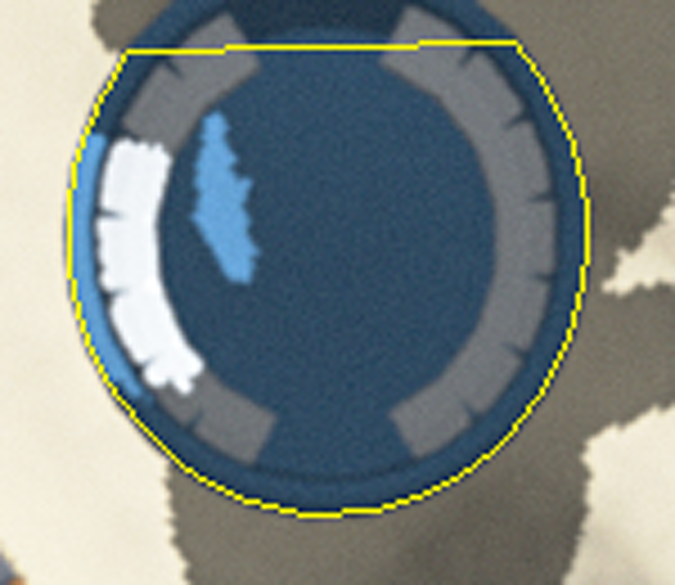

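```bash
python3 - <<'E'
from rig import r
from meas import *
r.movel([.507,.1105,.20],vel=.3,rot=R(.8)); r.hold(.15)
w=r.camera("wrist"); cv2.imwrite("pics/wrist7.png",w["color"]); pickle.dump(w,open("pics/wrist7.pkl","wb"))
T=r.read_tool_pos(); print(T,r.read_force().round(2),r.read_time())
im=w["color"]; hsv=cv2.cvtColor(im,cv2.COLOR_BGR2HSV)
m=np.zeros(im.shape[:2],bool); m[0:118,185:322]=1
s=big(m&(hsv[...,2]<55)); hl=cv2.convexHull(dense(s))[:,0,:]; hl=hl[hl[:,1]>2]
P=np.array([onz(w,u,v,.079) for u,v in hl]); q,e=fitcirc(P); print(q,e)
a=np.array([.4328,.1819]); b=q[:2]
RA=R(-np.pi/2+.985)[:2,:2]; RB=R(.8)[:2,:2]
ee=np.linalg.solve(RA-RB,a-b); print("e",ee,"white",a-RA@ee)
cv2.imwrite("pics/seg7.png",im)
E
```

```text
[0.50686898 0.1096646  0.20013297] [-0.47 -0.75 -1.36] 17.5167
[0.43306216 0.18233531 0.04710287] 0.00021203972763147536
e [-0.00024046  0.00031685] white [0.43266892 0.18227554]
```

View pics/seg7.png

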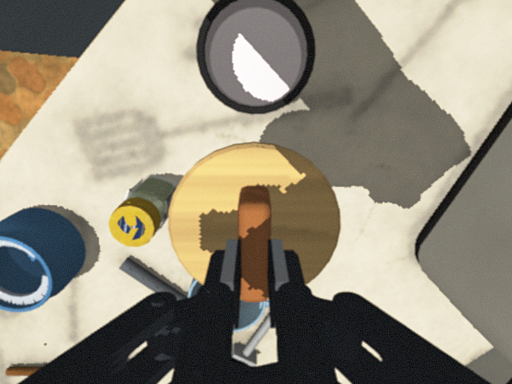

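```bash
python3 - <<'E'
from meas import *
for n,T,yaw in (("wrist5",[.37914408,.09521415,.19992579],-np.pi/2+.985),("wrist6",[.35264714,-.2402288,.19308],-np.pi/2+.985),("wrist7",[.50686898,.1096646,.20013],.8)):
    w=pickle.load(open(f"pics/{n}.pkl","rb")); im=w["color"]; hsv=cv2.cvtColor(im,cv2.COLOR_BGR2HSV)
    Rt=R(yaw); T=np.array(T)
    m=np.zeros(im.shape[:2],bool); m[138:232,150:350]=1
    l=big(m&(hsv[...,1]>85)&(hsv[...,0]<35)); c=cv2.convexHull(dense(l))[:,0,:]; c=c[(c[:,1]<225)]
    P=np.array([onz(w,u,v,T[2]-.0063) for u,v in c]); q,e=fitcirc(P)
    print(n,"lid in tool",(Rt.T@np.r_[q[:2]-T[:2],0])[:2].round(4),q[2].round(4),e.round(5),c.min(0),c.max(0),"cam in tool",(Rt.T@(w["eye"]-T)).round(4),(Rt.T@np.array(w["orientation"])).round(4)[:,2])
    a=(onz(w,228,243,T[2]+.019)+onz(w,281,243,T[2]+.019))/2; print(" pads mid in tool",(Rt.T@(a-T))[:2].round(4))
E
```

```text
wrist5 lid in tool [ 0.0022 -0.0028] 0.0485 0.0002 [168 142] [339 212] cam in tool [ 0.084  -0.0023 -0.1629] [-3.274e-01 -8.000e-04  9.449e-01]
 pads mid in tool [ 0.0058 -0.0023]
wrist6 lid in tool [-0.0153 -0.0203] 0.0718 0.00111 [150 138] [339 212] cam in tool [ 0.0841 -0.0027 -0.163 ] [-3.269e-01  3.000e-04  9.450e-01]
 pads mid in tool [ 0.006  -0.0024]
wrist7 lid in tool [ 0.0049 -0.0014] 0.0487 0.00018 [168 143] [339 217] cam in tool [ 0.0867 -0.0007 -0.163 ] [-0.3268 -0.0018  0.9451]
 pads mid in tool [ 0.0086 -0.0008]
```

```bash
python3 - <<'E'
from rig import r
from meas import *
yaw=.8; Rt=R(yaw); W=np.array([.4351,.1811]); tgt=W-.0018*Rt[:2,0]; print(tgt)
cmd=np.r_[tgt,.16]
r.movel(cmd,vel=.2); r.hold(.3); 
p=r.read_tool_pos(); print(p)
cmd[:2]+=tgt-p[:2]; r.movel(np.r_[cmd[:2],.135],vel=.05); r.hold(.2); print(r.read_tool_pos(),r.read_eef_rot()[:,2],r.read_force().round(2))
for n in("scene","top"):
    c=r.camera(n); cv2.imwrite(f"pics/{n}8.png",c["color"]); pickle.dump(c,open(f"pics/{n}8.pkl","wb"))
c=cv2.imread("pics/scene8.png"); cv2.imwrite("pics/s8z.png",cv2.resize(c[140:240,130:260],None,fx=6,fy=6,interpolation=cv2.INTER_CUBIC))
print(r.read_time(),cmd)
E
```

```text
[0.43639124 0.17984593]
[0.43720938 0.17936647 0.16027593]
[0.43584749 0.18040369 0.13530181] [ 6.44647640e-04  1.49865768e-04 -9.99999781e-01] [ 0.38  0.13 -1.24]
19.45 [0.4355731  0.18032538 0.16      ]
```

View pics/s8z.png

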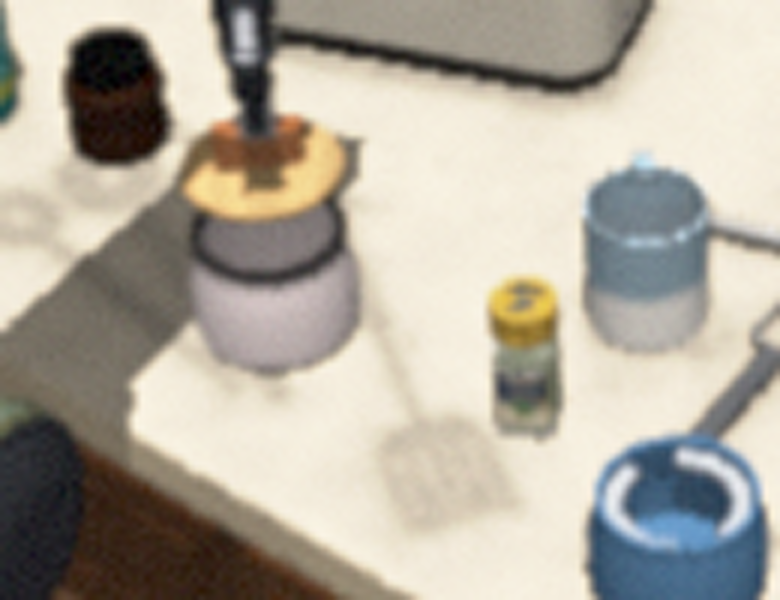

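```bash
python3 - <<'E'
from rig import r
from meas import *
print(np.array([r.read_tool_pos() for _ in range(5)]).round(4), r.read_time())
# scene cam: lid vs seal
k=pickle.load(open("pics/scene8.pkl","rb")); k1=pickle.load(open("pics/scene1.pkl","rb"))
for kk,nm in((k1,"seal1"),(k,"seal8")):
    g=kk["color"].max(2).astype(int)
    for z,rr in((.079,.0485),):
        # maximise darkness along annulus 42.5..48 projected
        th=np.linspace(0,2*np.pi,120,endpoint=False)
        def score(x):
            s=0
            for ra in(.044,.046):
                q=proj(kk,np.c_[x[0]+ra*np.cos(th),x[1]+ra*np.sin(th),np.full(120,z)])
                vals=cv2.remap(g.astype(np.float32),q[:,0].astype(np.float32)[None],q[:,1].astype(np.float32)[None],cv2.INTER_LINEAR)[0]
                if nm=="seal8": vals=vals[(q[:,1]>177)]
                s+=vals.mean()
            return s
        best=min(((score((a,b)),a,b) for a in np.arange(.42,.446,.001) for b in np.arange(.165,.192,.001)))
        print(nm,best)
h=k["color"]; hs=cv2.cvtColor(h,cv2.COLOR_BGR2HSV); m=np.zeros(h.shape[:2],bool); m[155:180,155:195]=1
s=big(m&(hs[...,1]>75)&(hs[...,0]<35)); c=cv2.convexHull(dense(s))[:,0,:]; P=np.array([onz(k,a,b,.135-.0063) for a,b in c]); print("lid8",fitcirc(P),c.min(0),c.max(0))
E
```

```text
[[0.4358 0.1804 0.1352]
 [0.4358 0.1804 0.1352]
 [0.4358 0.1804 0.1352]
 [0.4358 0.1804 0.1352]
 [0.4358 0.1804 0.1352]] 19.45
seal1 (np.float32(162.46487), np.float64(0.43), np.float64(0.17400000000000002))
seal8 (np.float32(136.05571), np.float64(0.432), np.float64(0.17700000000000002))
lid8 (array([0.43051101, 0.17448293, 0.0509292 ]), np.float64(0.001684187191772645)) [160 159] [187 176]
```

```bash
python3 - <<'E'
from rig import r
from meas import *
C=[.4360,.1800]
h=r.movel(C+[.104],vel=.05,stop_force=6); print(h,r.read_tool_pos().round(4),r.read_force().round(2),r.read_ft_torque().round(2),r.read_time())
if not h:
    h=r.movel(C+[.088],vel=.02,stop_force=6); print(h,r.read_tool_pos().round(4),r.read_force().round(2),r.read_ft_torque().round(2),r.read_time())
    c=r.camera("scene"); cv2.imwrite("pics/s9z.png",cv2.resize(c["color"][140:240,130:260],None,fx=6,fy=6,interpolation=cv2.INTER_CUBIC))
E
```

```text
False [0.4361 0.18   0.104 ] [ 0.3   0.11 -1.54] [-0.02 -0.   -0.02] 20.2167
True [0.436  0.18   0.0924] [1.57 0.02 1.51] [ 0.05 -0.15  0.04] 20.8083
```

View pics/s9z.png

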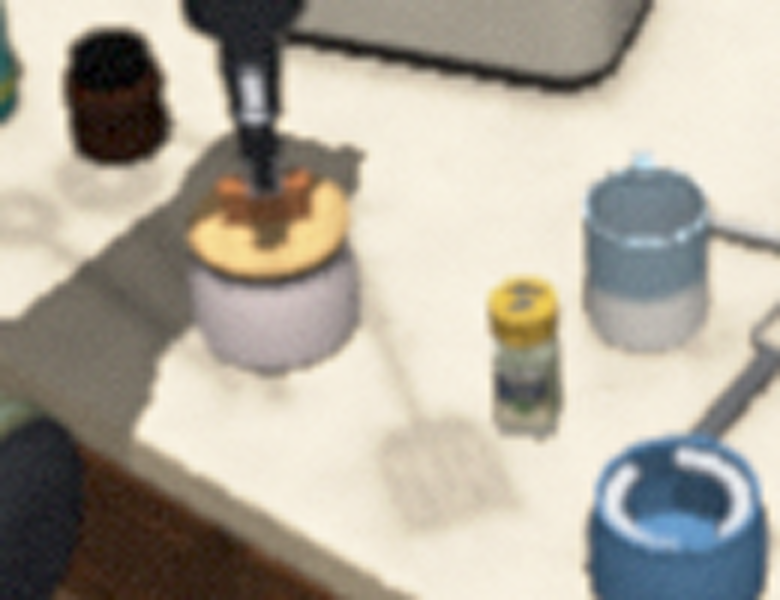

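```bash
python3 - <<'E'
from rig import r
from meas import *
C=[.4360,.1800]
h=r.movel(C+[.080],vel=.02,stop_force=25); print(h,r.read_tool_pos().round(4),r.read_force().round(2),r.read_ft_torque().round(2),r.read_time())
r.hold(.2); print(r.read_tool_pos().round(4),r.read_force().round(2),r.read_opening())
c=r.camera("scene"); cv2.imwrite("pics/s10z.png",cv2.resize(c["color"][140:240,130:260],None,fx=6,fy=6,interpolation=cv2.INTER_CUBIC))
E
```

```text
True [0.4361 0.18   0.0882] [-2.78 -0.2   9.12] [-0.15  0.55  0.02] 21.2583
[0.4361 0.18   0.0882] [-2.16 -1.4   7.87] 0.013152243943907987
```

View pics/s10z.png

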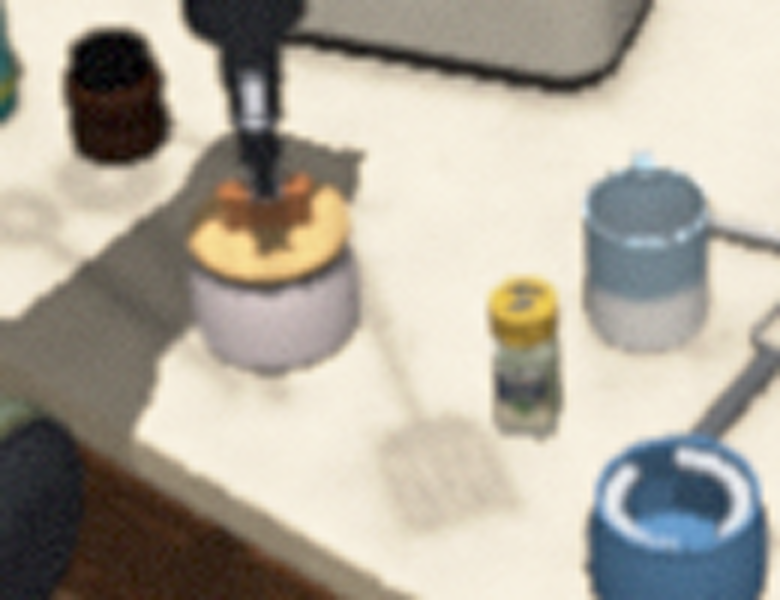

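```bash
python3 - <<'E'
from rig import r
from meas import *
C=[.4360,.1800]
r.movel(C+[.0884],vel=.02); print(r.read_force().round(2))
r.grip(.05); print("rel",r.read_force().round(2),r.read_opening())
r.movel(C+[.14],vel=.12)
r.grip(0.0); r.hold(.1)
P=[.4352,.1811] 
r.movel(P+[.122],vel=.1,stop_force=10)
h=r.movel(P+[.104],vel=.02,stop_force=22); print(h,r.read_tool_pos().round(4),r.read_force().round(2),r.read_ft_torque().round(2),r.read_time())
r.movel(P+[.17],vel=.15)
r.movel([.379,.085,.22],vel=.3,rot=R(-np.pi/2+.985)); r.hold(.2)
for n in("scene","top","wrist"):
    c=r.camera(n); cv2.imwrite(f"pics/{n}11.png",c["color"]); pickle.dump(c,open(f"pics/{n}11.pkl","wb"))
c=cv2.imread("pics/scene11.png"); cv2.imwrite("pics/s11z.png",cv2.resize(c[130:280,120:370],None,fx=3.2,fy=3.2,interpolation=cv2.INTER_CUBIC))
print(r.read_time(),r.read_force().round(2))
E
```

```text
[-0.61 -0.29  2.34]
rel [-0.02 -0.33  0.54] 0.049979051234785
False [0.4353 0.1811 0.1041] [ 0.11  0.28 -0.57] [ 0.06  0.02 -0.01] 24.8
27.275 [-0.96 -0.34  0.4 ]
```

View pics/s11z.png

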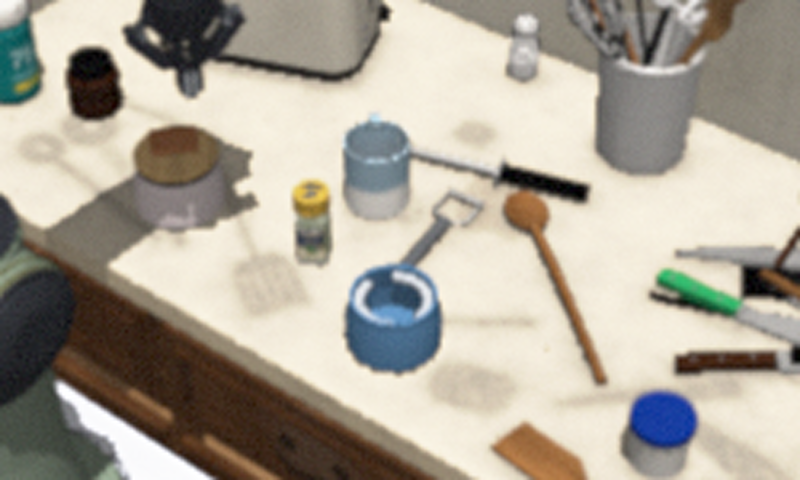

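View pics/wrist11.png

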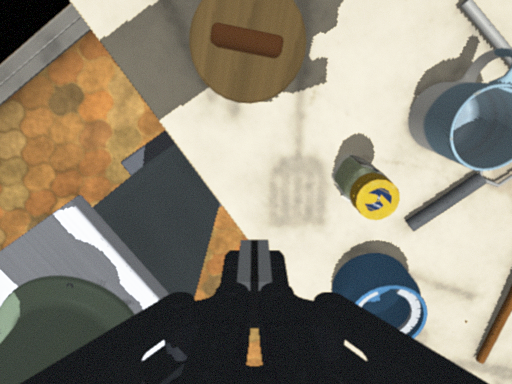

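```bash
python3 - <<'E'
from meas import *
from rig import r
w=pickle.load(open("pics/wrist11.pkl","rb")); im=w["color"]; hsv=cv2.cvtColor(im,cv2.COLOR_BGR2HSV)
m=np.zeros(im.shape[:2],bool); m[0:110,180:320]=1
s=big(m&(hsv[...,1]>70)&(hsv[...,0]<40)); hl=cv2.convexHull(dense(s))[:,0,:]; hl=hl[hl[:,1]>2]
for z in(.077,.082,.087):
    P=np.array([onz(w,u,v,z) for u,v in hl]); q,e=fitcirc(P); print(z,q.round(4),e.round(5),(q[:2]-[-.0022,.0011]).round(4))
cv2.imwrite("pics/w11z.png",cv2.resize(im[0:120,175:325],None,fx=5,fy=5,interpolation=cv2.INTER_CUBIC))
print(r.read_opening(),r.read_tool_pos())
E
```

```text
0.077 [0.4333 0.1818 0.0501] 0.00021 [0.4355 0.1807]
0.082 [0.4331 0.1813 0.0493] 0.0002 [0.4353 0.1802]
0.087 [0.4329 0.1809 0.0485] 0.0002 [0.4351 0.1798]
-4.0877831545025656e-05 [0.37899431 0.08509129 0.21992559]
```

View pics/w11z.png

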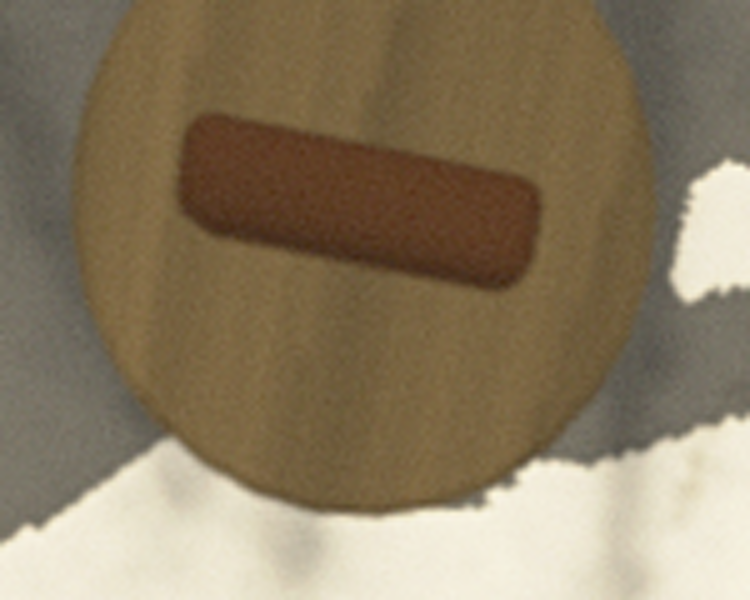

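```bash
python3 - <<'E'
from rig import r
from meas import *
P=[.4353,.1804]
r.movel(P+[.16],vel=.3,rot=R(.8))
print(r.read_opening(),r.read_force().round(2))
h=r.movel(P+[.118],vel=.12,stop_force=10);print(h)
h=r.movel(P+[.094],vel=.02,stop_force=20); print(h,r.read_tool_pos().round(4),r.read_force().round(2),r.read_ft_torque().round(2),r.read_time())
for n in("scene","wrist"):
    c=r.camera(n); cv2.imwrite(f"pics/{n}12.png",c["color"])
c=cv2.imread("pics/scene12.png"); cv2.imwrite("pics/s12z.png",cv2.resize(c[120:220,130:260],None,fx=6,fy=6,interpolation=cv2.INTER_CUBIC))
E
```

```text
-0.00016436778156718004 [-0.32  0.33 -0.52]
False
False [0.4354 0.1804 0.0941] [ 0.42 -0.42 -0.03] [-0.04  0.01  0.02] 30.6583
```

View pics/s12z.png

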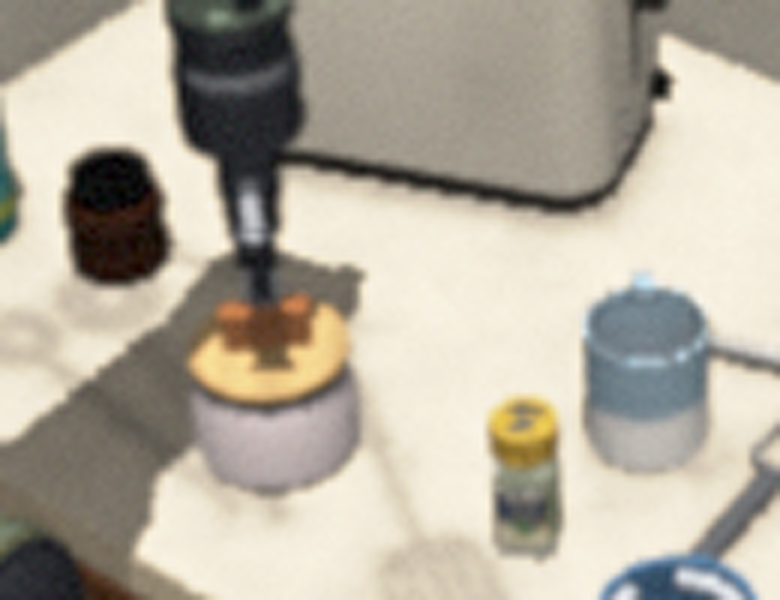

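View pics/wrist12.png

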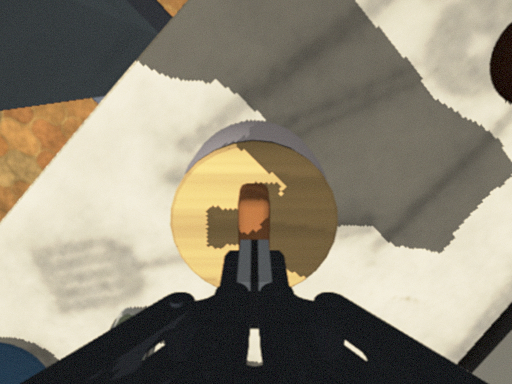

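```bash
python3 - <<'E'
from rig import r
from meas import *
P=[.4353,.1804]
r.movel(P+[.17],vel=.1)
r.movel([.40,.0,.26],vel=.3,rot=R(-np.pi/2+.3)); r.hold(.2)
print(r.read_force().round(2),r.read_time())
for n in("scene","top","wrist"):
    c=r.camera(n); cv2.imwrite(f"pics/{n}13.png",c["color"]); pickle.dump(c,open(f"pics/{n}13.pkl","wb"))
k=pickle.load(open("pics/scene13.pkl","rb"))
c=k["color"]; f=6; o=np.array([130,140])
big_=cv2.resize(c[140:240,130:260],None,fx=f,fy=f,interpolation=cv2.INTER_CUBIC)
cv2.imwrite("pics/s13z.png",big_)
E
```

```text
[-1.15  0.52 -0.31] 34.0833
```

View pics/s13z.png

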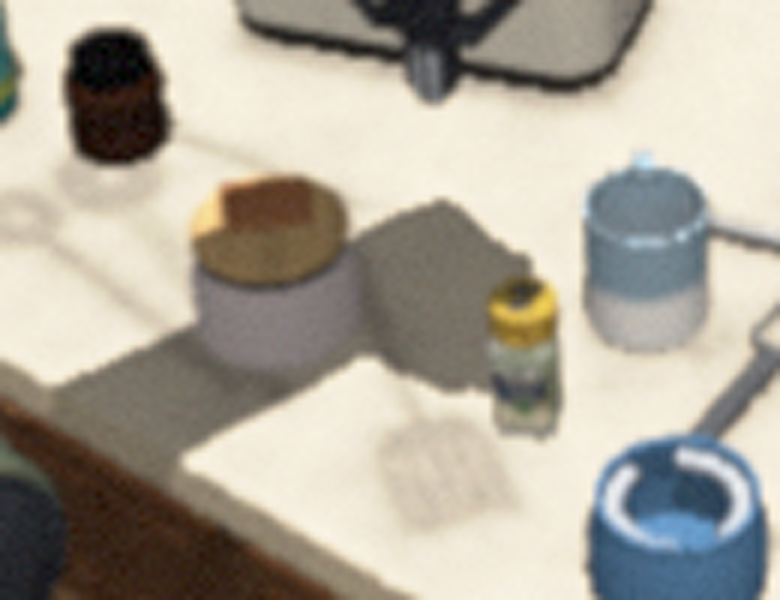

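View pics/wrist13.png

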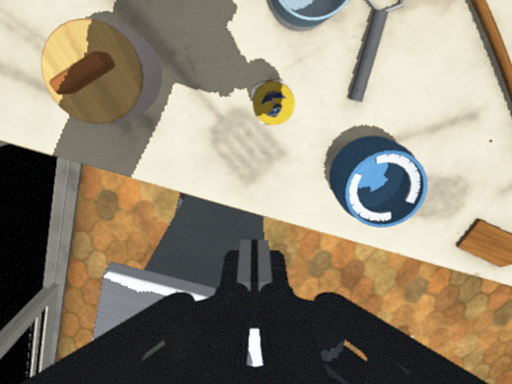

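View pics/scene13.png

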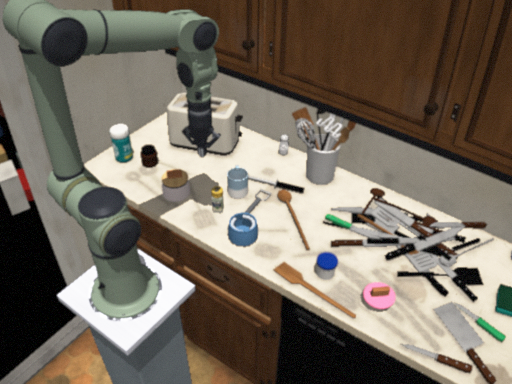

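```bash
python3 - <<'E'
import cv2,numpy as np
a=cv2.imread("pics/scene1.png");b=cv2.imread("pics/scene13.png")
for n,(x,y,w,h) in dict(blue=(222,218,42,32),white=(155,180,40,24),mug=(222,162,30,38),spice=(205,180,22,36),brown=(138,142,24,28),tub=(312,245,30,38)).items():
    t=a[y:y+h,x:x+w]; s=b[y-4:y+h+4,x-4:x+w+4]; m=cv2.matchTemplate(s,t,cv2.TM_CCOEFF_NORMED); i=np.unravel_index(m.argmax(),m.shape); print(n,i[1]-4,i[0]-4,m.max().round(3))
from rig import r
r.sign_off(); print(r.read_time())
E
```

```text
blue 0 0 0.805
white 0 1 0.873
mug 4 -1 0.706
spice -1 4 0.377
brown 0 0 0.999
tub 0 0 0.999
the job is handed in; nothing more can be done
the job is handed in; nothing more can be done
```

The wooden lid is off the blue pot and pressed down on the white pot. I handed the job in with the gripper clear; the last clock reading before that was 34.1 s of the 48 s allowed.

**What I did**
- **Unlocking:** I turned the lid anticlockwise in steps, trying a gentle lift at each one. It stayed locked up to 0.77 rad and came free at 0.90 rad. I lifted it straight out with no sign of the pot coming along.
- **Placing:** I laid the lid on the white pot's seal and felt contact at about the expected height. I then pressed until the force had risen by 25 N, well over the seal's 12 N. The tool stopped at z = 0.0882, against 0.0883 expected for fully home. I then let go.

**Last checks**
- **Lid:** It measures about 1 mm from the white pot's centre. It looks level in the pictures and still sat down after release.
- **Pots and other objects:** Comparing pictures from before and after showed no shift for the blue pot, brown jar and blue tub, and at most 1 pixel for the white pot. The automatic comparison was unreliable for the mug and spice jar (poor matches with offsets up to 4 pixels), probably because the arm's shadow had moved. By eye, both are at the same pixels as before.

**Checks that failed or disagreed**
- **Second press:** I tried twice to press on the bar from above with shut fingers. Both times I felt no force, even with the tips below the height of the bar's top. That gave no second confirmation that the lid is home, so it rests on the first press and the pictures.
- **Wrist camera:** It appeared to be off by about 2 mm. I estimated this from several views and corrected for it.
- **Blue pot:** The lid before gripping and the pot afterwards measured about 2 mm apart in the wrist views. The scene camera showed no movement of the pot.

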